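# Check the trolley brake lever

### The arm

A 6-joint arm with a two-finger parallel gripper is mounted at the origin on the work surface. World frame = base frame: x ahead of the robot, y to its left, z up, the work surface at z = 0. Lengths are in mm, angles in rad, forces in N, time in s.
With the tool pointing down it reaches from about 325 to 850 mm from the base axis. Payload 15.5 kg.
Tool frame: the origin (TCP) lies midway between the tips of the shut fingers; the grasp point (between the pads) lies 19 mm behind it; z points along the fingers, y is the line along which they close (so a half turn about z gives the same grasp; the last joint's range is limited). The gripper opens to 91 mm and grips with 3 to 60 N. Pads are 32 mm wide; open, the fingers measure 118 mm over their backs; the gripper's body (76 mm by 178 mm) begins 60 mm behind the grasp point.
Start: joints at [1.014, 0.494, 1.345, -0, 1.302, -0.096], TCP at [278.471, 559.536, 213.915] pointing down, gripper open.
Joint ranges: [-2.91, 2.91], [-0.82, 2.16], [0.22, 2.67], [-1.22, 4.37], [0.12, 2.79], [-3.08, 3.08]. Speed limits (rad/s): [1.89, 1.89, 2.57, 3.01, 3.01, 3.01].

### API

Orientations are given as a rotation vector (axis times angle).
In Python, from plant import get_obs, imaging, manip gives the robot as it stands.
- The arm moves only by the tool jog_arm, never from a script. Its argument "targets" is a list of rows, each a list of 7 numbers: the turn, a rotation vector about the tool's x, y, z in degrees, then the shift along the tool's x, y, z in mm, then the opening, from -1 (shut) to 1 (fully open), so that 0 is half open. In form: [[ax, ay, az, dx, dy, dz, jaw], ...]. A call has 1 to 8 rows; each row is the pose to reach, as a shift and turn from the pose commanded when the call began, along the tool's axes at that moment; what a row does not reach only later rows make up. A row lasts 1/8 s, in which the tool goes at most 62.5 mm and 10.7 degrees, less where a joint would pass 70% of its speed; a pose out of reach is approached as far as the arm can. A call with a gripper value outside its range is refused whole. The fingers move at their own pace and stop on an object; the grip force is fixed at half the most. Time passes only in rows, so rows that repeat a pose let the fingers close. It gives the time, the measured TCP pose, the force, the opening and the grip force at its end, in the units of the state.
- get_obs(): the state, without advancing time (a new reading comes with each control period).
- imaging.capture(name): name is "scene" or "top" or "wrist"; returns (picture, depth): 384x512x3 uint8, red, green, blue; 384x512 float32, mm along the optical axis (not along the pixel's ray), 0 where there is no reading.
- imaging.calibration(name): a dict with "mtx" (3x3 intrinsics, pixels), "camera_from_world" (4x4, takes a point from world to camera coordinates). Camera axes: x right, y down, z forward; pixel columns grow to the right and rows downward; lengths in mm; the calibration is good to about 2 mm. A picture is of the moment at which its call begins: read the wrist's pose just before it. calibration takes no time and is no camera call; for the wrist camera it gives the pose at the moment of the call.
- manip.hand_in(): hands the job in; it is judged then, once.
The state is a dict: "time": time; "qpos": joint angles; "joint_vel": joint speeds; "effort": joint torques, N m; "eef_pos": TCP position; "ee_rot": TCP orientation; "contact_force": force on the tool from outside, world axes, zero at the start; "torque": the same for the moment, N m; "grip_width": opening from 0.0 (shut) to 1.0 (fully open); "finger_force": force on a finger pad.
Only numpy, scipy, OpenCV 4.12 (cv2) and the standard library are available. Lean on these libraries where they do the work, as an engineer would, in place of code of your own. Each camera call takes 0.05 s, during which the arm holds its last target. There are 200 camera calls.

### The job

Check the brake on the green plant-trolley handle: with the outside of your fingers, press its lever in until it comes up firmly against its stop, short of the bar, and keep it there about a second; let go so that it springs right back out, then press it firmly against its stop again and finish while holding it there. Do not pinch the lever or reach in behind it, do not touch the bar or force the lever hard, and leave the orange handle, the cups, the jar and the trowel alone.

Things in the scene. Friction and masses are not known exactly. Their poses are not given: they have to be found in the camera images.
- green_stand: wooden board (150 mm in x, 240 in y, 18 thick, screwed down), two steel posts (16 mm across, at y = +-105) that carry a level trolley push bar with green grip. Origin on the table under the centre, y along the bar, z up. The lever's vertical pivot is at x = -40, y = 75, z = 120 mm; the lever is on the -x side of the bar, free end to -y, with free space under it down to the board.
- green_bar: the green handle's push bar: steel tube 22 mm across, 250 mm long, along y, its green grip 32 mm across from y = -90 to +45 mm; a black clamp at y = 61 to 89 mm holds the lever's pivot. Nothing stands higher than 22 mm above its axis. Origin at mid-length on its axis, 120 mm above the table.
- green_blade: green handle's brake lever: flat aluminium blade, 20 mm tall, 10 mm thick, with a 3 mm dark strip on the side facing the bar; 133 mm from pivot to the end of its green round tip (22 mm across). Origin on the pivot axis at mid-height, 120 mm above the table; x points square from the blade towards the bar (the way it is pressed), -y along the blade to its free end, z up.
- green_blade_press (a point): good place to press the green lever: on the outer face of its blade (away from the bar), 100 mm from the pivot, at mid-height (120 mm above the table). Axes as the blade's: x is the way to press, y back to the pivot, z up. It moves with the lever, about 26 mm from fully out to the stop.
- green_lever (a joint): green lever's angle at its pivot, rad: 0 = fully out, where its spring returns it (free end leaning 0.30 rad away from the bar); grows when pressed towards the bar to 0.26 = stop, about 17 mm short of the grip; it reads no further, though the blade then still gives a little. Force 100 mm out: 1.6 N at first, 4 N at the stop, then 8 N more per 2.7 mm. Firm: 8 to 18 N; forcing: over 30.
- green_blade_back: dark steel strip, 3 mm by 105 mm by 10 mm, on the face of the green blade towards the bar; the fingers should never touch it. Origin and axes as the blade's (on the pivot).
- orange_stand: leave alone: the same handle with orange grip and lever tip; size, origin and axes as green_stand.
- orange_lever (a joint): leave alone: angle of the orange lever, rad, as green_lever; 0 = fully out.
- paper_cups: leave alone: stack of white paper cups, upright, 73 mm across, 126 mm tall; origin under its centre.
- jam_jar: leave alone: amber jam jar with a brass lid, 64 mm across, 80 mm tall; origin under its centre.
- trowel: leave alone: hand trowel lying flat, 305 mm long, 60 mm wide, 26 mm tall, green handle towards its -x; origin on the table at the neck, its x along the tool to the blade's end.

How it is judged:
By the outcome, as a careful person would: the job done as asked, in the order asked, and still so for the second after the job is handed in, while the arm keeps its last pose, push and grip.
It also fails if it takes over 40 s, if anything falls off the work surface, if the arm or the gripper's body presses on something with over 40 N, if the wrist force passes 120 N, or if a joint passes its speed limit or range.

## Working session

There is one attempt and no reset: what is moved stays moved. The work goes in short steps, Python scripts to look and compute and a tool call to move; the robot and the scene stay as the last step left them, time stands still between calls to the robot, and variables do not carry over. Pictures are saved under pics/ and viewed, at most 10 in all, crops included, and the job is handed in when it is done.

Besides the shell and the picture viewer there is one more tool, called as name([rows], argument=value, ...), one row to a line, values as JSON. jog_arm: Moves the arm, as the interface text tells. Its arguments: {"type":"object","properties":{"targets":{"type":"array","items":{"type":"array","items":{"type":"number"}}}},"required":["targets"]}

```bash
mkdir -p pics; python3 - <<'E'
from plant import get_obs, imaging, manip
import cv2, numpy as np
o=get_obs(); print({k:np.round(v,3).tolist() for k,v in o.items()})
a=[]
for n in("scene","top"):
    p,d=imaging.capture(n); np.savez(f"{n}.npz",p=p,d=d,K=imaging.calibration(n)["mtx"],T=imaging.calibration(n)["camera_from_world"]); cv2.imwrite(f"pics/{n}.png",p[:,:,::-1])
E
```

```text
{'time': 0.0, 'qpos': [1.014, 0.494, 1.346, -0.0, 1.302, -0.096], 'joint_vel': [-0.001, 0.001, 0.0, -0.001, -0.0, 0.0], 'effort': [-0.001, -87.883, -38.185, 0.071, 0.053, -0.0], 'eef_pos': [278.267, 559.2, 213.326], 'ee_rot': [-0.719, -3.058, 0.002], 'contact_force': [0.128, -0.734, -0.357], 'torque': [-0.014, -0.054, 0.008], 'finger_force': 0.0, 'grip_width': 0.999}
```

View pics/scene.png

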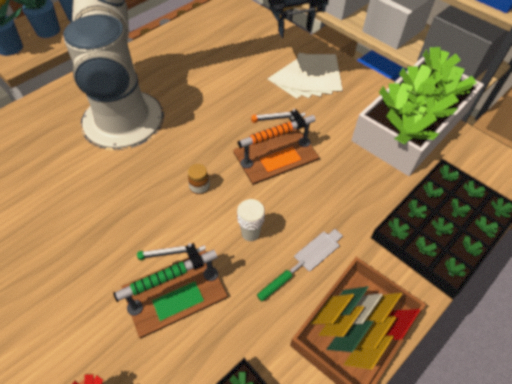

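View pics/top.png

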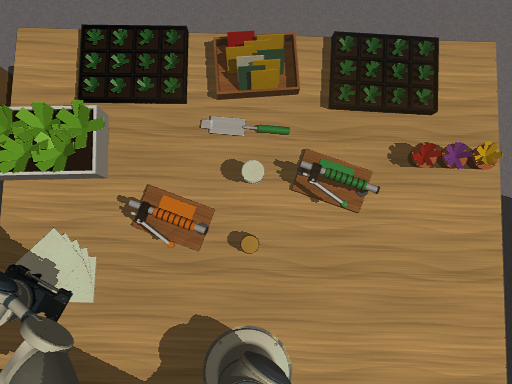

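The scene view shows the green handle at about (170,285), with its lever from (200,250) to the tip at (141,255). In the top view the green clamp is at (306,168), the lever tip at (345,203) and the bar end at (377,189). Next I'll enlarge both.

```bash
python3 - <<'E'
import cv2, numpy as np
t=np.load("top.npz");s=np.load("scene.npz")
a=cv2.resize(t['p'][140:220,285:390],None,fx=7,fy=7,interpolation=cv2.INTER_CUBIC)[:,:735]
b=cv2.resize(s['p'][230:340,105:235],None,fx=5,fy=5,interpolation=cv2.INTER_CUBIC)
cv2.imwrite("pics/ct.png",a[:,:,::-1]);cv2.imwrite("pics/cs.png",b[:,:,::-1])
E
```

```text
(no output)
```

View pics/ct.png

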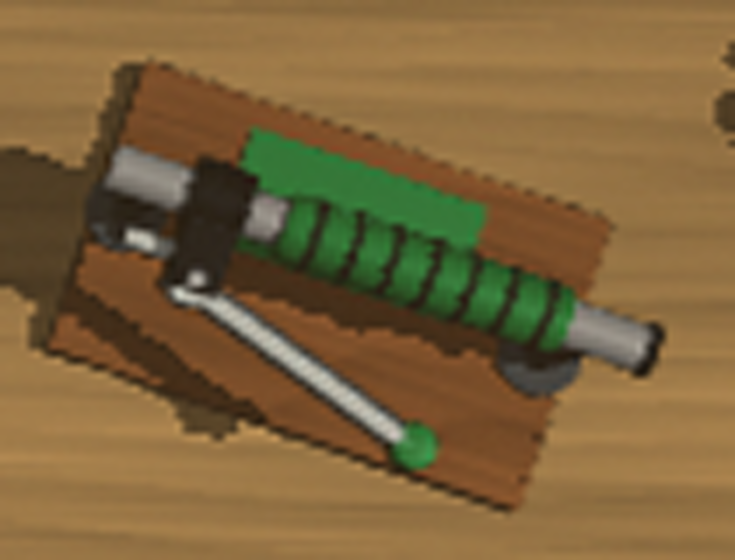

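View pics/cs.png

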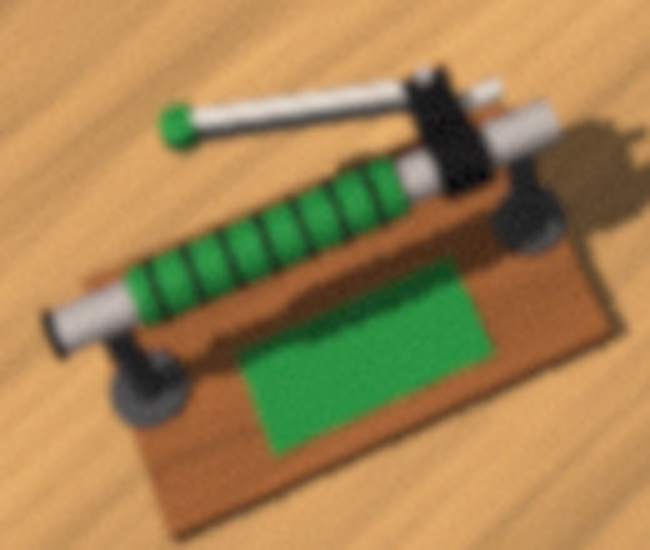

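In the top crop the bar ends are (115,170) and (650,350), the tip is (415,445) and the pivot is (195,285). In the scene crop the matching points are (550,118), (55,335), (178,127) and (425,76).

```bash
python3 - <<'E'
import cv2, numpy as np
t=np.load("top.npz");s=np.load("scene.npz")
A=np.array([[115,170],[650,350],[415,445],[195,283]],float);B=np.array([[550,118],[55,335],[178,127],[425,76]],float)
A=(A+.5)/7-.5+[285,140];B=(B+.5)/5-.5+[105,230]
P=lambda c:c['K']@c['T'][:3]
X=cv2.triangulatePoints(P(t),P(s),A.T,B.T);X=(X[:3]/X[3]).T
print("tri barL barR tip pivottop\n",X.round(1))
for n,c,pp in(("top",t,A),("scene",s,B)):   # check: ray on z=120
    M=P(c)
    for u,v in pp:
        H=M[:,[0,1,3]].copy();H[:,2]+=M[:,2]*120
        w=np.linalg.solve(H,[u,v,1]);print(n,(w[:2]/w[2]).round(1))
    print(np.linalg.inv(c['T'])[:3,3].round())
E
```

```text
tri barL barR tip pivottop
 [[ 669.8 -150.8  125.4]
 [ 595.6 -390.6  126.7]
 [ 549.4 -286.2  129.4]
 [ 617.6 -184.9  142.8]]
top [ 669.9 -152.4]
top [ 595.7 -393.7]
top [ 549.9 -288.5]
top [ 619.7 -189.2]
[ 453.   10. 1473.]
scene [ 668.2 -148.1]
scene [ 593.  -389.4]
scene [ 544.4 -284.5]
scene [ 607.1 -178. ]
[1069. -426. 1061.]
```

jog_arm([
  [0,0,5.25,-35.5,-38.3,0,-1],
  [0,0,10.5,-71,-76.6,0,-1],
  [0,0,15.75,-106.5,-114.9,0,-1],
  [0,0,21,-142,-153.2,0,-1],
  [0,0,26.25,-177.5,-191.5,0,-1],
  [0,0,31.5,-213,-229.8,0,-1],
  [0,0,36.75,-248.5,-268,0,-1],
  [0,0,42,-284,-306.3,0,-1],
])

```text
time: 1.1
eef_pos: [396.4, 157.2, 213.9]
ee_rot: [1.771, 2.595, 0.0]
contact_force: [1.1, 0.7, -0.1]
grip_width: 0.157
finger_force: 0.0
```

```bash
cat > h.py <<'E'
from plant import get_obs, imaging, manip
import numpy as np
from scipy.spatial.transform import Rotation as R
def to(x,y,z,yaw=-.36):
    o=get_obs(); r=R.from_rotvec(o['ee_rot']); 
    c,s=np.cos(yaw),np.sin(yaw); g=R.from_matrix(np.array([[s,c,0],[-c,s,0],[0,0,-1.]]).T.T) # cols: x_t,y_t,z_t
    g=R.from_matrix(np.column_stack([[s,-c,0],[c,s,0],[0,0,-1]]))
    print("t",o['time'],"pos",np.round(o['eef_pos'],1),"turn",np.degrees((r.inv()*g).as_rotvec()).round(2),"shift",r.inv().apply(np.array([x,y,z])-o['eef_pos']).round(1),"F",np.round(o['contact_force'],2),"det",round(np.linalg.det(np.column_stack([[s,-c,0],[c,s,0],[0,0,-1]]))),"q",np.round(o['qpos'],2),"vel",np.abs(o['joint_vel']).max().round(3))
E
python3 -c "
from h import *
to(514,-243,213)"
```

```text
Traceback (most recent call last):
  File "h.py", line 6, in to
    c,s=np.cos(yaw),np.sin(yaw); g=R.from_matrix(np.array([[s,c,0],[-c,s,0],[0,0,-1.]]).T.T) # cols: x_t,y_t,z_t
                                   ~~~~~~~~~~~~~^^^^^^^^^^^^^^^^^^^^^^^^^^^^^^^^^^^^^^^^^^^^
  File "scipy/spatial/transform/_rotation.pyx", line 1143, in scipy.spatial.transform._rotation.Rotation.from_matrix
ValueError: Non-positive determinant (left-handed or null coordinate frame) in rotation matrix 0: [[-0.35227423  0.93589682  0.        ]
 [-0.93589682 -0.35227423  0.        ]
 [ 0.          0.         -1.        ]].
```

```bash
cat > h.py <<'E'
from plant import get_obs, imaging, manip
import numpy as np
from scipy.spatial.transform import Rotation as R
def to(x,y,z,yaw=-.36):
    """Print turn (deg) and shift (mm), in tool axes, to a tool-down pose with tool y at yaw."""
    o=get_obs(); r=R.from_rotvec(o['ee_rot']); c,s=np.cos(yaw),np.sin(yaw)
    g=R.from_matrix(np.column_stack([[-s,c,0],[c,s,0],[0,0,-1]]))
    print("t",o['time'],"pos",np.round(o['eef_pos'],1),"turn",np.degrees((r.inv()*g).as_rotvec()).round(2),"shift",r.inv().apply(np.array([x,y,z])-o['eef_pos']).round(1),"F",np.round(o['contact_force'],2),"q",np.round(o['qpos'],2),"vel",np.abs(o['joint_vel']).max().round(3))
E
python3 -c "
from h import *
to(514,-243,213)"
```

```text
t 1.1 pos [396.4 157.2 213.9] turn [ 0. -0. 42.] shift [-415.5  -36.3    0.9] F [ 1.13  0.7  -0.11] q [ 0.24  0.21  1.81 -0.    1.12 -0.14] vel 0.982
```

jog_arm([
  [0,0,5.25,-52,-4.5,0,-1],
  [0,0,10.5,-104,-9,0,-1],
  [0,0,15.75,-156,-13.6,0,-1],
  [0,0,21,-208,-18,0,-1],
  [0,0,26.25,-260,-22.7,0,-1],
  [0,0,31.5,-312,-27.2,0,-1],
  [0,0,36.75,-364,-31.8,0,-1],
  [0,0,42,-415.5,-36.3,0,-1],
])

```text
time: 2.1
eef_pos: [515.1, -242.8, 213.7]
ee_rot: [-2.583, -1.787, 0.0]
contact_force: [0.9, -0.1, 1.9]
grip_width: 0.003
finger_force: 0.0
```

```bash
python3 -c "
from h import *
import cv2
to(514,-243,213)
c=imaging.calibration('wrist');p,d=imaging.capture('wrist');np.savez('w.npz',p=p,K=c['mtx'],T=c['camera_from_world'])
cv2.imwrite('pics/w.png',p[:,:,::-1])"
```

```text
t 2.1 pos [ 515.1 -242.8  213.7] turn [-0.02 -0.01 -0.02] shift [-0.6 -1.   0.7] F [ 0.88 -0.07  1.87] q [-0.55  0.42  1.49  0.    1.24 -0.18] vel 0.634
```

View pics/w.png

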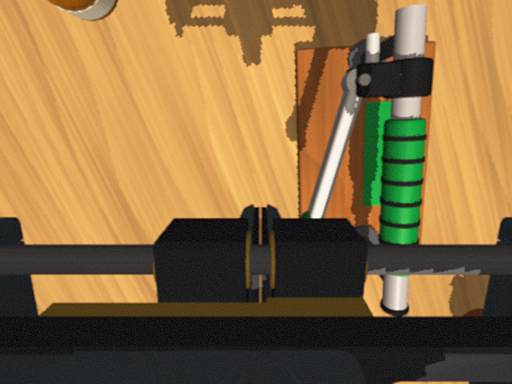

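The wrist view shows the pivot bolt at (364,80), the bar's far end at (411,10) and near end at (396,308), and the blade's outer edge meeting the tip near (311,215). The shut fingers are at (260,255).

```bash
python3 -c "
from h import *
c=imaging.calibration('wrist');p,d=imaging.capture('wrist');K,T=c['mtx'],c['camera_from_world'];Ti=np.linalg.inv(T)
print('cam',Ti[:3,3].round())
def ray(u,v,z):
    w=Ti[:3,:3]@np.linalg.solve(K,[u,v,1]);o=Ti[:3,3];return (o+w*(z-o[2])/w[2]).round(1)
print('pivot',ray(364,80,138),'tipedge',ray(311,215,130),'barL',ray(411,10,125),'barR',ray(396,308,125),'outer edge mid',ray(333,150,130))
for u,v in((364,80),(405,160),(405,200),(411,10),(345,120),(190,260),(340,260),(250,210),(268,210),(260,290),(250,240)):
    w=Ti@np.append(np.linalg.solve(K,[u,v,1])*d[v,u],1);print(u,v,d[v,u],w[:3].round(1))
to(514,-243,213)
"
```

```text
cam [ 540. -184.  384.]
pivot [ 619.7 -191.1  138. ] tipedge [ 550.1 -279.   130. ] barL [ 670.1 -156.9  125. ] barR [ 594.6 -395.4  125. ] outer edge mid [ 584.1 -233.5  130. ]
364 80 232.5796 [ 619.5 -191.1  138.7]
405 160 250.2194 [ 633.7 -260.3  135.6]
405 200 255.97769 [ 624.6 -291.2  137.8]
411 10 227.91599 [ 666.9 -157.6  131.3]
345 120 253.50455 [ 601.3 -215.2  124.5]
190 260 74.7276 [ 512.9 -209.6  315.5]
340 260 75.26778 [ 545.9 -222.5  315. ]
250 210 167.45392 [ 517.4 -229.4  224.1]
268 210 166.41266 [ 526.3 -232.5  225.1]
260 290 430.10773 [ 4.560e+02 -4.043e+02  1.000e-01]
250 240 88.44939 [ 525.3 -215.3  301.6]
t 2.2 pos [ 516.1 -245.5  213.4] turn [ 0.07  0.06 -0.17] shift [ 1.6 -2.8  0.4] F [ 0.04  0.54 -0.11] q [-0.55  0.42  1.48 -0.    1.24 -0.18] vel 0.083
```

jog_arm([
  [0,0,0,0,0,36,-1],
  [0,0,0,0,0,72,-1],
  [0,0,0,0,0,108,-1],
  [0,0,0,0,8,108,-1],
  [0,0,0,0,16,108,-1],
  [0,0,0,0,20,108,-1],
  [0,0,0,0,20,108,-1],
  [0,0,0,0,20,108,-1],
])

```text
time: 3.2
eef_pos: [533.8, -248.0, 106.4]
ee_rot: [2.58, 1.791, 0.0]
contact_force: [1.0, 0.0, 0.2]
grip_width: 0.006
finger_force: 0.0
```

```bash
python3 -c "
from h import *
import cv2
to(571.5,-266,105)
p,d=imaging.capture('wrist');q,_=imaging.capture('top')
r=cv2.resize(q[140:220,285:390],(504,384),interpolation=cv2.INTER_CUBIC)
cv2.imwrite('pics/w2.png',cv2.resize(np.vstack([p[:,:504],r]),(394,600),interpolation=cv2.INTER_AREA)[:,:,::-1])"
```

```text
t 3.2 pos [ 533.8 -248.   106.4] turn [0.03 0.01 0.17] shift [-3.7 41.6  1.4] F [0.96 0.04 0.23] q [-0.54  0.56  1.56 -0.    1.02 -0.18] vel 0.004
```

View pics/w2.png

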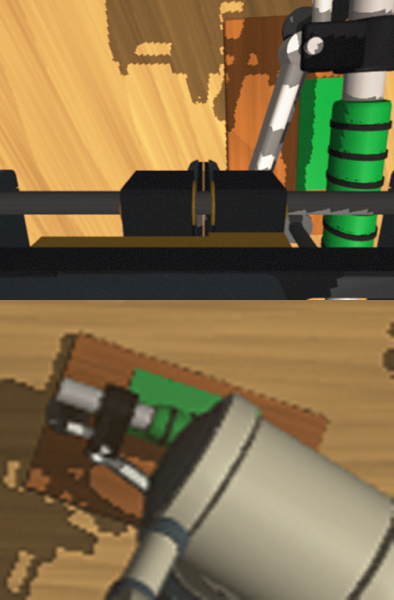

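The wrist picture has the shut fingers at (204,190), clear of the blade on its outer side. The blade's visible end is at about (262,168). Now I'll press in steps.

jog_arm([
  [0,0,0,-2,6,0,-1],
  [0,0,0,-3.5,12,0,-1],
  [0,0,0,-3.5,17,0,-1],
  [0,0,0,-3.5,22,0,-1],
  [0,0,0,-3.5,27,0,-1],
  [0,0,0,-3.5,32,0,-1],
  [0,0,0,-3.5,34,0,-1],
  [0,0,0,-3.5,34,0,-1],
])

```text
time: 4.3
eef_pos: [564.4, -263.2, 105.9]
ee_rot: [-2.581, -1.792, 0.0]
contact_force: [-3.1, -0.1, -0.4]
grip_width: 0.005
finger_force: 1.5
```

jog_arm([
  [0,0,0,0,3,0,-1],
  [0,0,0,0,5,0,-1],
  [0,0,0,0,6,0,-1],
  [0,0,0,0,6,0,-1],
])

```text
time: 4.8
eef_pos: [570.0, -265.3, 105.9]
ee_rot: [-2.581, -1.792, 0.0]
contact_force: [-4.1, -0.4, 0.2]
grip_width: 0.008
finger_force: 2.0
```

jog_arm([
  [0,0,0,0,1,0,-1],
  [0,0,0,0,2,0,-1],
  [0,0,0,0,2,0,-1],
])

```text
time: 5.18
eef_pos: [571.2, -265.8, 105.7]
ee_rot: [-2.58, -1.791, 0.001]
contact_force: [-7.2, -1.5, 1.5]
grip_width: 0.004
finger_force: 3.5
```

jog_arm([
  [0,0,0,0,1,0,-1],
  [0,0,0,0,2,0,-1],
  [0,0,0,0,2,0,-1],
])

```text
time: 5.55
eef_pos: [572.2, -266.2, 105.5]
ee_rot: [-2.578, -1.79, 0.003]
contact_force: [-12.7, -0.7, 1.3]
grip_width: 0.004
finger_force: 5.8
```

jog_arm([
  [0,0,0,0,0.3,0,-1],
  [0,0,0,0,0.3,0,-1],
  [0,0,0,0,0.3,0,-1],
  [0,0,0,0,0.3,0,-1],
  [0,0,0,0,0.3,0,-1],
  [0,0,0,0,0.3,0,-1],
  [0,0,0,0,0.3,0,-1],
  [0,0,0,0,0.3,0,-1],
])

```text
time: 6.55
eef_pos: [572.3, -266.3, 105.4]
ee_rot: [-2.578, -1.79, 0.003]
contact_force: [-13.0, -1.0, 1.7]
grip_width: 0.006
finger_force: 6.2
```

```bash
python3 -c "
from h import *
import cv2
to(571.5,-266,105)
p,d=imaging.capture('wrist');cv2.imwrite('pics/w3.png',p[:,:,::-1])"
```

```text
t 6.55 pos [ 572.3 -266.3  105.4] turn [-0.21  0.01  0.18] shift [-0.  -0.9  0.4] F [-12.98  -0.96   1.67] q [-0.53  0.62  1.44 -0.    1.08 -0.17] vel 0.001
```

View pics/w3.png

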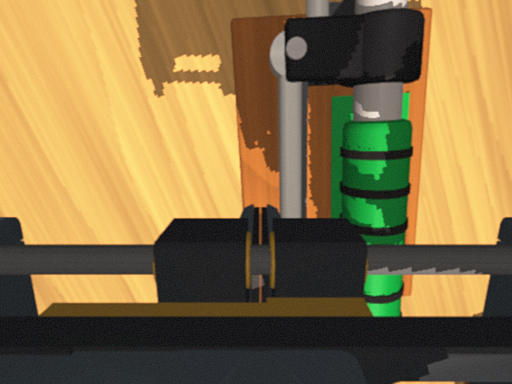

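The picture shows the blade, seen at (292,130), now almost parallel to the bar, with a clear gap to the grip that starts at about (343,150). Held over a second; now I'll release.

jog_arm([
  [0,0,0,0,-6,0,-1],
  [0,0,0,0,-14,0,-1],
  [0,0,0,0,-22,0,-1],
  [0,0,0,0,-30,0,-1],
  [0,0,0,0,-38,0,-1],
  [0,0,0,0,-44,0,-1],
  [0,0,0,0,-44,0,-1],
  [0,0,0,0,-44,0,-1],
])

```text
time: 7.6
eef_pos: [533.1, -251.6, 106.0]
ee_rot: [2.58, 1.791, 0.0]
contact_force: [0.1, -0.2, -0.2]
grip_width: 0.005
finger_force: 0.0
```

```bash
python3 -c "
from h import *
import cv2
to(571.5,-266,105)
p,d=imaging.capture('wrist');cv2.imwrite('pics/w4.png',p[:,:,::-1])"
```

```text
t 7.6 pos [ 533.1 -251.6  106. ] turn [0.02 0.01 0.16] shift [-0. 41.  1.] F [ 0.08 -0.24 -0.18] q [-0.54  0.57  1.55 -0.    1.02 -0.19] vel 0.003
```

View pics/w4.png

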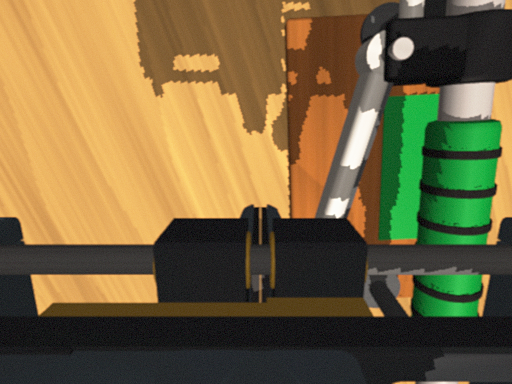

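The lever is fully out again: its blade runs from (402,48) to about (328,215), clear of the fingers at (260,255), and the force reads zero. Pressing again.

jog_arm([
  [0,0,0,0,7,0,-1],
  [0,0,0,0,14,0,-1],
  [0,0,0,0,20,0,-1],
  [0,0,0,0,26,0,-1],
  [0,0,0,0,32,0,-1],
  [0,0,0,0,37,0,-1],
  [0,0,0,0,40,0,-1],
  [0,0,0,0,42,0,-1],
])

```text
time: 8.65
eef_pos: [571.6, -266.1, 105.7]
ee_rot: [-2.58, -1.791, 0.002]
contact_force: [-9.6, -0.9, 0.7]
grip_width: 0.005
finger_force: 4.5
```

jog_arm([
  [0,0,0,0,1,0,-1],
  [0,0,0,0,2,0,-1],
  [0,0,0,0,2,0,-1],
  [0,0,0,0,2,0,-1],
])

```text
time: 9.15
eef_pos: [572.3, -266.3, 105.4]
ee_rot: [-2.578, -1.79, 0.004]
contact_force: [-13.5, 0.2, 1.0]
grip_width: 0.007
finger_force: 6.1
```

Force is about 13 N, steady and firm. I'll hold a little longer, then hand in.

jog_arm([
  [0,0,0,0,0,0,-1],
  [0,0,0,0,0,0,-1],
  [0,0,0,0,0,0,-1],
  [0,0,0,0,0,0,-1],
  [0,0,0,0,0,0,-1],
  [0,0,0,0,0,0,-1],
  [0,0,0,0,0,0,-1],
  [0,0,0,0,0,0,-1],
])

```text
time: 10.15
eef_pos: [572.3, -266.3, 105.4]
ee_rot: [-2.578, -1.79, 0.004]
contact_force: [-13.8, -0.1, 3.0]
grip_width: 0.01
finger_force: 6.1
```

```bash
python3 -c "
from h import *
to(571.5,-266,105)
print(manip.hand_in())"
```

```text
t 10.15 pos [ 572.3 -266.3  105.4] turn [-0.22  0.01  0.17] shift [ 0.  -0.8  0.4] F [-13.83  -0.13   2.99] q [-0.53  0.62  1.44 -0.    1.08 -0.17] vel 0.003
the job is handed in; nothing more can be done
None
```

I pressed the green brake lever firmly against its stop (about 13 N) for just over a second and let it spring fully back out. I then pressed it to the stop again and handed in at 10 s still holding it at about 13 N.

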